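Load and start the knob polisher

ROBOT

A 6-joint arm with a two-finger parallel gripper is mounted at the origin on the work surface. World frame = base frame: x ahead of the robot, y to its left, z up, the work surface at z = 0. Lengths are in m, angles in rad, forces in N, time in s.
With the tool pointing down it reaches from about 0.35 to 0.8 m from the base axis. Payload 7.3 kg.
Tool frame: the origin (TCP) lies between the finger pads; the fingertips stand 25 mm ahead of it and the grasp point (between the pads) lies 6 mm ahead of it (r.tip_extent is the distance from the TCP to the fingertips, in m); z points along the fingers, y is the direction in which the jaws open and shut (so a half turn about z gives the same grasp; the last joint's range is limited). The gripper opens to 85 mm and grips with 20 to 120 N. Pads are 22 mm wide; open, the fingers measure 114 mm over their backs; the gripper's body (76 mm by 85 mm) begins 54 mm behind the grasp point. The pads swing forward as they close: fully open they stand 13 mm farther back than shut.
Start: joints at [-1.315, 0.342, 1.524, -0, 1.275, -0.146], TCP at [0.205, -0.483, 0.256] pointing down, gripper open.
Joint ranges: [-2.53, 2.53], [-0.77, 2.02], [0.04, 2.7], [-1, 4.14], [0.28, 2.66], [-3.11, 3.11]. Speed limits (rad/s): [2.57, 2.57, 3.14, 3.14, 3.14, 3.14].

INTERFACE

Orientations are given as a unit quaternion [x, y, z, w].
In Python, from workcell import r, command_gripper, optics gives the robot as it stands. The module is installed in compiled form; this text tells all that it offers. Calls block until the motion is done:
- r.reach(position, orientation): joint-space move of the TCP to a pose.
- r.move_straight(position, orientation=None, speed=0.15, max_force=None): straight line of the TCP; orientation=None keeps the orientation; speed is the mean speed in m/s. With max_force (N) it stops when the force on the tool has changed by that much, and returns True; else False.
- r.movej(angles): joint-space move.
- command_gripper(opening, force=None): finger opening in m; force is the grip in N (None keeps the last); returns when the fingers have stopped.
- r.hold(seconds).
- r.solve_ik(position, orientation): joint angles nearest the present ones, or None.
- r.read_state(): the state.
- optics.get_image(name): name is "scene" or "top"; returns (picture, depth): 480x640x3 uint8, red, green, blue; 480x640 float32, m along the optical axis (not along the pixel's ray), 0 where there is no reading.
- optics.camera_model(name): a dict with "K" (3x3 intrinsics, pixels), "R" (3x3) and "t" (3): a world point X has camera coordinates R X + t. Camera axes: x right, y down, z forward; pixel columns grow to the right and rows downward; lengths in m; the calibration is good to about 2 mm. A picture is of the moment at which its call begins. camera_model takes no time and is no camera call.
A pose or a line that the arm cannot do raises r.PlanningError and nothing moves.
- r.finish_job(): hands the job in, once; it reports no verdict.
The state is a dict: "time_s": time; "joint_positions": joint angles; "dq": joint speeds; "tau": joint torques, N m; "eef_pos": TCP position; "eef_rot": TCP orientation; "contact_force": force on the tool from outside, world axes, zero at the start; "torque": the same for the moment, N m; "grip_width": finger opening in m.
Only numpy, scipy, OpenCV 4.12 (cv2) and the standard library are available. Lean on these libraries where they do the work, as an engineer would, in place of code of your own. Each camera call takes 0.05 s, during which the arm holds its last target.

TASK

The loose aluminium control knobs from the amplifier are to be polished: put every one of them in the bowl of the bench polisher, then set the lid on the bowl so that it is seated and level all round, and after that wind the clockwork timer with its key, clockwise and in several turns, until it is fully wound at its stop. Leave the other things on the bench where they are.

Things in the scene. Friction and masses are not known exactly. Their poses are not given: they have to be found in the camera images.
- knob1: loose aluminium control knob off the amplifier: skirt 32 mm diameter and 5 high, then a grip 24 diameter up to 20 high overall; origin at the centre of its underside, z up through it. Starts flat on the bench, skirt down. Three to five are there; absent ones read None
- knob2: loose aluminium control knob off the amplifier: skirt 32 mm diameter and 5 high, then a grip 24 diameter up to 20 high overall; origin at the centre of its underside, z up through it. Starts flat on the bench, skirt down. Three to five are there; absent ones read None
- knob3: loose aluminium control knob off the amplifier: skirt 32 mm diameter and 5 high, then a grip 24 diameter up to 20 high overall; origin at the centre of its underside, z up through it. Starts flat on the bench, skirt down. Three to five are there; absent ones read None
- knob4: loose aluminium control knob off the amplifier: skirt 32 mm diameter and 5 high, then a grip 24 diameter up to 20 high overall; origin at the centre of its underside, z up through it. Starts flat on the bench, skirt down. Three to five are there; absent ones read None
- knob5: loose aluminium control knob off the amplifier: skirt 32 mm diameter and 5 high, then a grip 24 diameter up to 20 high overall; origin at the centre of its underside, z up through it. Starts flat on the bench, skirt down. Three to five are there; absent ones read None
- lid: bowl lid: aluminium plate 128 mm diameter, 7 to 13 above the origin; below it a grey boss 106 diameter, 7 deep, that drops into the bowl's mouth; on top a black round pull 26 diameter, 18 to 42 above the origin. Origin at the centre of the boss's underside, z up. Starts on the bench, boss down. Seated, its plate rests on the rim and its origin is 7 below point rim
- polisher: bench-top vibratory polisher, fixed: grey housing 170 (x) x 300 (y) mm, deck 50 high; origin under the housing's centre. The bowl stands on the deck at y = -78 and the timer at y = +85 in its frame; timer face (white disc 68 diameter) at 60 high
- rim (a point): centre of the bowl's mouth, at rim height 115 mm above the bench. Bowl: round, straight-sided, outer diameter 122, inner diameter 114, wall 4, inside depth 60 below the rim
- key_grip (a point): middle of the steel timer key's flat upright blade, on its turning axis, 87 mm above the bench; blade 40 long (x axis of this point, turning with the key) x 10 thick (y) x 26 high; clear space of 14 below the blade down to the timer face
- timer_key (a joint): timer key angle in rad, grows as the key is turned clockwise seen from above; stop at 4.7 = fully wound; starts between 0 and 0.8; it stays where it is left, and the spring stiffens slightly
- transformer: small mains transformer, dark steel core 46 x 36 x 40 high with copper coil ends; origin under its centre; bystander
- capacitor: aluminium capacitor can, 35 diameter, 50 high, standing; origin under its centre; bystander
- resistor: green tubular power resistor, 24 diameter, 112 long, lying on two steel end brackets, 30 high; origin under its middle, x along it; bystander
- screwdriver: screwdriver lying along its x axis; bystander
- solder_spool: blue solder spool, 54 diameter, 40 high; origin under its centre; bystander
- tip_cup: white ceramic cup, 60 diameter, 50 high; origin under its centre; bystander
There are look-alikes about, which are no part of the job. Leave any turquoise look-alike of the knob5 alone. What is shaped like the knob1 but green is not meant.

How it is judged:
On the way, in this order (a step that is already met when the one before it is completed fails the run):
1. all the knobs that are there lie in the bowl, let go (horizontal distance between each of knob1, knob2, knob3, knob4, knob5 and rim below 0.057 m and z of knob1 in the frame of rim between -0.066 and -0.012 m and contact force between the fingers and knob1 below 0.5 N and z of knob2 in the frame of rim between -0.066 and -0.012 m and contact force between the fingers and knob2 below 0.5 N and z of knob3 in the frame of rim between -0.066 and -0.012 m and contact force between the fingers and knob3 below 0.5 N and z of knob4 in the frame of rim between -0.066 and -0.012 m and contact force between the fingers and knob4 below 0.5 N and z of knob5 in the frame of rim between -0.066 and -0.012 m and contact force between the fingers and knob5 below 0.5 N), for 0.2 s.
2. the lid is seated level on the bowl's rim and let go, with the knobs inside (all of step 1 and horizontal distance between lid and rim below 0.007 m and z of lid in the frame of rim between -0.0095 and -0.005 m and angle between lid's own z axis and vertical below 0.035 rad and contact force between the fingers and lid below 0.5 N), for 0.2 s.
3. the timer key is fully wound (value of joint timer_key above 4.45 rad), for 0.2 s.
At the end, for the whole second after the job is handed in: Every knob lies in the bowl (within the inner wall, at least 12 mm below the rim), the lid is at rest on the rim with its boss in the mouth (centre within 7 mm, height within 2 mm, tilt under 2 degrees), let go, and the timer key is wound to within 0.25 rad of its stop (all of step 2 and linear speed of lid below 0.02 m/s and value of joint timer_key above 4.45 rad); the robot touches nothing.
It fails at once if a bystander on the bench is moved more than 5 cm (distance of any of transformer, capacitor, resistor, screwdriver, solder_spool, tip_cup from where it was at the start of the episode above 0.05 m).
Of knob1, knob2, knob3, knob4, knob5 only 3 to 5 are there at a start; the rules pass over those that are not, and their reading is None.
At some moment in a run one of knob1, knob2, knob3, knob4, knob5, lid may be knocked a few centimetres aside while the robot is not near it.
Once in a run the grip may slacken for a moment while it holds something.
It also fails if it takes over 210 s, if anything falls off the work surface, if the arm or the gripper's body presses on something with over 40 N, if the wrist force passes 120 N, or if a joint passes its speed limit or range.

## Working session

There is one attempt and no reset: what is moved stays moved. The work goes in short steps, each a Python script; the robot and the scene stay as the last script left them, time stands still between calls to the robot, and variables do not carry over. Pictures are saved under pics/ and viewed, and the job is handed in when it is done.

```bash
mkdir -p pics; ls; python3 - <<'E'
from workcell import r, command_gripper, optics
import cv2, numpy as np
for n in ("scene","top"):
    im,d=optics.get_image(n); cv2.imwrite(f"pics/{n}0.png",im[...,::-1]); np.save(f"{n}0.npy",d)
    m=optics.camera_model(n); print(n,m["K"],m["R"],m["t"])
print(r.read_state())
E
```

```text
pics
scene [[467.47414182   0.         324.85996609]
 [  0.         467.47414182 230.25181865]
 [  0.           0.           1.        ]] [[-0.63217481  0.77482512 -0.00101637]
 [ 0.58304673  0.47483932 -0.65922996]
 [-0.51030532 -0.41734117 -0.75194071]] [ 0.27866762 -0.27784453  1.31516103]
top [[466.33737101   0.         324.27271901]
 [  0.         466.33737101 234.84342004]
 [  0.           0.           1.        ]] [[-0.02526889 -0.99927654  0.02842338]
 [-0.99435443  0.022193   -0.10376286]
 [ 0.10305699 -0.03088488 -0.99419585]] [0.0708489  0.55161754 1.0840555 ]
{'time_s': 0.1, 'joint_positions': array([-1.31503015e+00,  3.42658424e-01,  1.52493243e+00,  1.62056759e-06,
        1.27539309e+00, -1.46000552e-01]), 'dq': array([ 9.10135209e-04, -2.63566657e-03, -2.44188195e-03, -5.22166173e-04,
        6.54975910e-05,  5.10063007e-04]), 'tau': array([ 1.67308670e-03, -4.34446979e+01, -2.46491003e+01, -2.25500085e-04,
        4.68066122e-03,  1.01933148e-05]), 'eef_pos': array([ 0.205236  , -0.48286791,  0.25568882]), 'eef_rot': array([ 9.79890508e-01,  1.99534729e-01, -3.73858092e-05, -6.94637801e-04]), 'contact_force': array([0.16693225, 0.23416255, 0.08844756]), 'torque': array([ 0.05644929, -0.03126309, -0.00091268]), 'grip_width': 0.08523319756171957}
```

View pics/scene0.png

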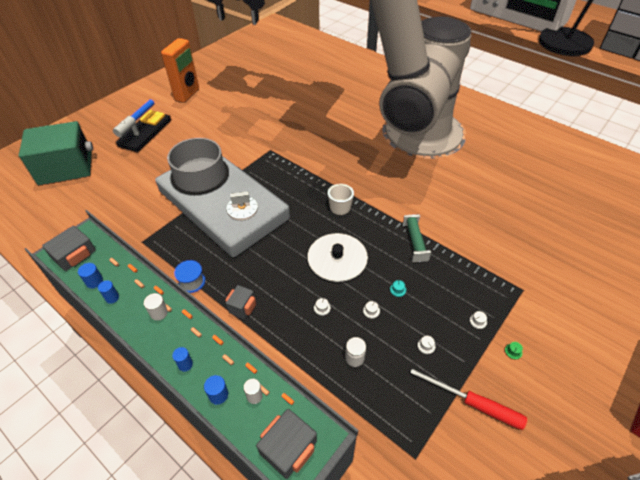

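View pics/top0.png

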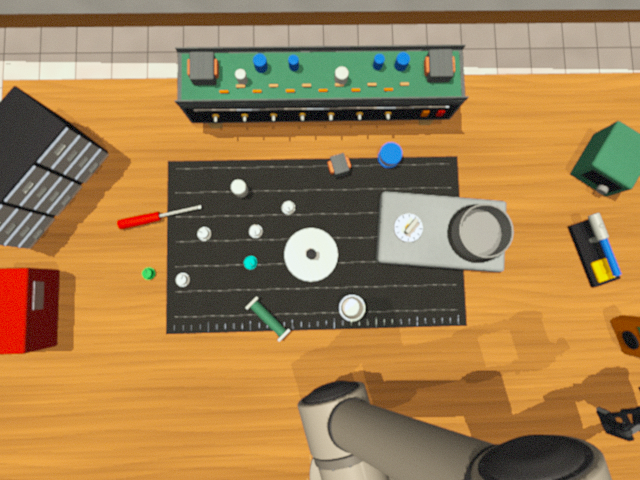

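The scene shows four bare knobs, at scene (322,306), (372,309), (427,344) and (479,319). The look-alikes are turquoise at (398,288) and green at (514,350). The lid is at (337,256), the polisher at (222,200) and the key at (240,200). Next I'll measure them.

```bash
cat > h.py <<'E'
from workcell import r, command_gripper, optics
import cv2, numpy as np
CM={n:optics.camera_model(n) for n in ("scene","top")}
def ray(n,u,v):
    m=CM[n]; d=m["R"].T@np.linalg.inv(m["K"])@np.array([u,v,1.]); return -m["R"].T@m["t"],d
def onz(n,u,v,z):
    c,d=ray(n,u,v); return c+d*(z-c[2])/d[2]
def proj(n,X):
    m=CM[n]; p=m["K"]@(m["R"]@np.asarray(X)+m["t"]); return p[:2]/p[2]
def cloud(n,d):
    m=CM[n]; v,u=np.mgrid[:480,:640]; K=m["K"]
    P=np.stack([(u-K[0,2])/K[0,0]*d,(v-K[1,2])/K[1,1]*d,d],-1)
    return (P-m["t"])@m["R"]
def shot(name,tag,box=None,k=1):
    im,d=optics.get_image(name); o=im[...,::-1]
    if box: x0,y0,x1,y1=box; o=cv2.resize(o[y0:y1,x0:x1],None,fx=k,fy=k,interpolation=cv2.INTER_CUBIC)
    cv2.imwrite(f"pics/{tag}.png",o); return im,d
def white(im,s=60,v=140):
    h=cv2.cvtColor(im,cv2.COLOR_RGB2HSV); return ((h[...,1]<s)&(h[...,2]>v)).astype(np.uint8)
E
python3 - <<'E'
from h import *
im=cv2.imread("pics/top0.png")[...,::-1]; d=np.load("top0.npy"); P=cloud("top",d)
ims=cv2.imread("pics/scene0.png")
o=cv2.resize(cv2.imread("pics/top0.png")[150:345,160:520],None,fx=2.2,fy=2.2,interpolation=cv2.INTER_CUBIC); cv2.imwrite("pics/topz.png",o)
cv2.imwrite("pics/scz.png",cv2.resize(ims[130:260,140:380],None,fx=3.3,fy=3.3,interpolation=cv2.INTER_CUBIC))
m=white(im); m[:,:165]=0; m[:150]=0; m[340:]=0; m[:,520:]=0
n,l,s,c=cv2.connectedComponentsWithStats(m)
for i in range(1,n):
    if s[i,4]<15: continue
    z=P[...,2][l==i]; zt=np.percentile(z,90)
    print(c[i].round(1),s[i,4],"z",np.percentile(z,[5,50,95]).round(3),onz("top",*c[i],zt).round(3))
E
```

```text
[238.  186.5] 196 z [0.001 0.049 0.054] [0.669 0.258 0.053]
[437.5 230.8] 7571 z [0.047 0.051 0.101] [ 0.553 -0.206  0.06 ]
[287.8 207.3] 153 z [-0.001  0.011  0.022] [0.622 0.144 0.021]
[182.9 210.1] 123 z [-0.001  0.014  0.018] [0.621 0.395 0.017]
[255.2 230.8] 152 z [0.001 0.016 0.023] [0.567 0.222 0.022]
[203.6 233.4] 160 z [-0.     0.016  0.022] [0.564 0.345 0.022]
[310.6 254.2] 2237 z [0.007 0.013 0.017] [0.508 0.091 0.016]
[182.1 279.3] 168 z [0.    0.015 0.023] [0.456 0.395 0.022]
[351.8 307.5] 572 z [0.001 0.009 0.052] [ 0.381 -0.001  0.051]
[251.2 302.8] 59 z [0.    0.03  0.034] [0.397 0.232 0.032]
[283.7 334.2] 52 z [-0.001  0.029  0.033] [0.323 0.158 0.033]
```

View pics/topz.png

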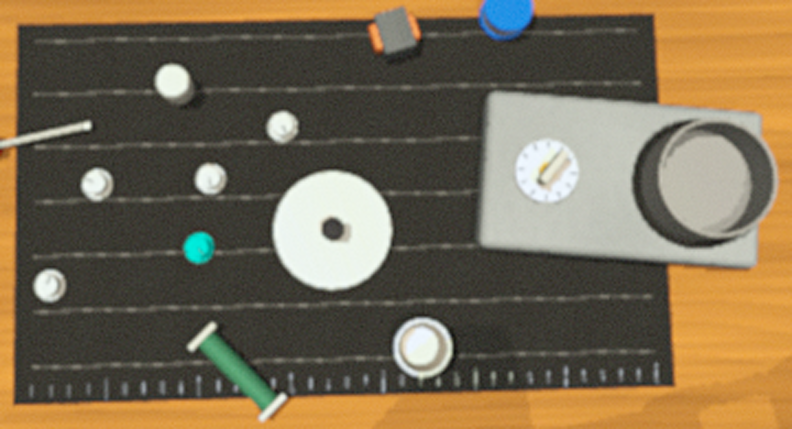

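View pics/scz.png

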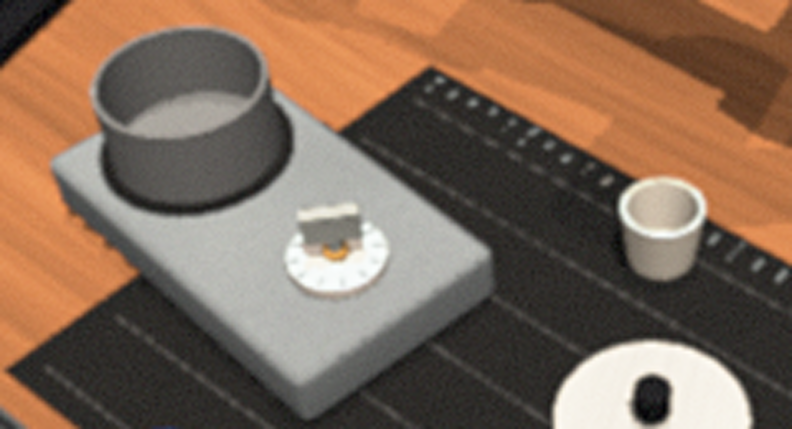

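```bash
cat >> h.py <<'E'
def knobs(im,d,boxes=True):
    P=cloud("top",d); m=white(im); u=np.arange(640)
    pts=[]
    n,l,s,c=cv2.connectedComponentsWithStats(m)
    for i in range(1,n):
        if not 60<s[i,4]<260: continue
        z=P[...,2][l==i]; hi=np.percentile(z,95); x=onz("top",*c[i],.012)
        ar=max(s[i,2],s[i,3])/min(s[i,2],s[i,3])
        if .014<hi<.03 and ar<1.4 and .3<np.hypot(x[0],x[1])<.85 and x[0]>.3:
            sel=(l==i)&(P[...,2]>.015)&(P[...,2]<.025)
            pm=P[sel].mean(0) if sel.sum()>5 else x*np.nan
            pts.append((x[:2].round(4),pm.round(4),c[i].round(0),s[i,4]))
    return pts
def circ(xy):
    A=np.c_[2*xy,np.ones(len(xy))]; b=(xy**2).sum(1); s=np.linalg.lstsq(A,b,rcond=None)[0]
    return s[:2],np.sqrt(s[2]+s[:2]@s[:2])
E
python3 - <<'E'
from h import *
im=cv2.imread("pics/top0.png")[...,::-1]; d=np.load("top0.npy"); P=cloud("top",d)
ims=cv2.imread("pics/scene0.png")[...,::-1]; ds=np.load("scene0.npy"); Q=cloud("scene",ds)
for k in knobs(im,d): print("knob",*k)
# scene check of knobs
ms=white(ims); n,l,s,c=cv2.connectedComponentsWithStats(ms)
for i in range(1,n):
    if 60<s[i,4]<1500 and c[i][0]>230: print("sc",c[i].round(0),s[i,4],onz("scene",*c[i],.012)[:2].round(4))
for nm,C in (("top",P),("scene",Q)):
    z=C[...,2]; near=(np.abs(C[...,0]-.55)<.15)&(C[...,1]<-.25)&(C[...,1]>-.5)
    sel=near&(z>.108)&(z<.12); xy=C[sel][:,:2]; ce,R=circ(xy)
    for _ in range(3):
        rr=np.abs(np.hypot(*(xy-ce).T)-R); ce,R=circ(xy[rr<.006])
    print(nm,"rim",sel.sum(),ce.round(4),R.round(4),np.median(C[sel][:,2]))
    sel=(z>.09)&(z<.106)&(np.abs(C[...,0]-.57)<.08)&(C[...,1]>-.25)&(C[...,1]<-.05)
    xy=C[sel][:,:2]; mu=xy.mean(0); w,V=np.linalg.eigh(np.cov(xy.T)); 
    print(nm,"key",sel.sum(),mu.round(4),C[sel][:,2].mean(),np.sqrt(w).round(4),np.degrees(np.arctan2(V[1,1],V[0,1])), cv2.minAreaRect((xy*1000).astype(np.float32)))
    # timer face: white contour at z .06
# lid
m=white(im); n,l,s,c=cv2.connectedComponentsWithStats(m)
i=l[254,290]; cs,_=cv2.findContours((l==i).astype(np.uint8),0,1); k=max(cs,key=len)[:,0]
w=np.array([onz("top",*p,.013)[:2] for p in k]); print("lid top",*circ(w))
h=cv2.cvtColor(im,cv2.COLOR_RGB2HSV)[...,2]; b=np.zeros_like(h); b[235:275,292:332]=(h[235:275,292:332]<70); v,u=np.nonzero(b); print("pull px",u.mean(),v.mean(),b.sum(),onz("top",u.mean(),v.mean(),.036))
i=l0=None
ms=white(ims); n,l,s,c=cv2.connectedComponentsWithStats(ms); i=l[262,320]
cs,_=cv2.findContours((l==i).astype(np.uint8),0,1); k=max(cs,key=len)[:,0]
w=np.array([onz("scene",*p,.013)[:2] for p in k]); print("lid scene",*circ(w))
# housing top
z=P[...,2]; sel=(np.abs(z-.05)<.004)&(P[...,1]<-.03)&(P[...,1]>-.5)&(P[...,0]>.42)&(P[...,0]<.75)
print("housing",cv2.minAreaRect((P[sel][:,:2]*1000).astype(np.float32)))
E
```

```text
knob [0.6239 0.1441] [0.6257 0.1433 0.0199] [288. 207.] 153
knob [0.5683 0.2235] [0.5692 0.2232 0.0199] [255. 231.] 152
knob [0.5648 0.3468] [0.5661 0.3464 0.0198] [204. 233.] 160
knob [0.4562 0.3973] [0.4573 0.3979 0.0202] [182. 279.] 168
sc [415.  34.] 547 [-0.4577 -0.3164]
sc [568.  11.] 161 [-0.9834  0.0386]
sc [379.  45.] 102 [-0.3097 -0.369 ]
sc [527.  49.] 107 [-0.6059  0.0374]
sc [443.  55.] 636 [-0.3892 -0.1649]
sc [433.  82.] 776 [-0.2219 -0.1037]
sc [606.  75.] 91 [-0.606   0.3031]
sc [443. 141.] 692 [0.0201 0.0695]
sc [341. 197.] 538 [ 0.3637 -0.0138]
sc [422. 252.] 61 [0.386  0.2269]
sc [322. 306.] 212 [0.6291 0.1462]
sc [371. 309.] 212 [0.5729 0.2259]
sc [479. 319.] 216 [0.46   0.4003]
sc [356. 349.] 399 [0.6604 0.2534]
sc [427. 345.] 235 [0.5697 0.3497]
sc [438. 383.] 213 [0.6211 0.4037]
sc [252. 389.] 304 [0.835  0.1577]
top rim 326 [ 0.5473 -0.2989] 0.0587 0.11447678333041761
top key 149 [ 0.5557 -0.1822] 0.09901265164202004 [0.0149 0.0538] 80.31567776789926 ((547.2012939453125, -185.68453979492188), (67.97550964355469, 127.5018539428711), 0.14739248156547546)
scene rim 331 [ 0.551  -0.2982] 0.0588 0.11368945069958561
scene key 260 [ 0.561  -0.1944] 0.09770212971989731 [0.0155 0.054 ] 83.34974743439076 ((553.2161865234375, -185.10791015625), (128.92091369628906, 68.7806625366211), 89.17942810058594)
lid top [0.50899585 0.09117169] 0.06411392531077717
pull px 312.7826086956522 253.0 23 [0.50991575 0.08610694 0.036     ]
lid scene [0.51105673 0.09143567] 0.06401486817039971
housing ((554.3193969726562, -220.9136962890625), (297.7095947265625, 169.62826538085938), 84.26863098144531)
```

```bash
cat >> h.py <<'E'
from scipy.spatial.transform import Rotation as Ro
def q(yaw): return (Ro.from_euler('z',yaw)*Ro.from_euler('x',np.pi)).as_quat()
def bestyaw(p,yaw):
    j0=r.read_state()["joint_positions"]; best=None
    for y in (yaw,yaw+np.pi,yaw-np.pi):
        j=r.solve_ik(p,q(y))
        if j is not None:
            c=abs(j[5])+0.01*abs(np.array(j)-j0).sum()
            if best is None or c<best[0]: best=(c,y)
    return best[1]
RIM=np.array([.5488,-.2987]); TIM=np.array([.5628,-.1363])
def st(t=""):
    s=r.read_state(); print(t,"t",round(s["time_s"],2),"p",s["eef_pos"].round(4),"w",round(s["grip_width"],4),"F",s["contact_force"].round(1),flush=True); return s
def pick(x,y,yaw):
    yaw=bestyaw([x,y,.15],yaw)
    command_gripper(.05)
    r.reach([x,y,.16],q(yaw)); 
    r.move_straight([x,y,.032],speed=.12,max_force=15)
    st("down"); command_gripper(0.0,60); st("closed")
    r.move_straight([x,y,.20],speed=.2); return st("up")["grip_width"]>.015
def drop(phi,R=.030):
    p=RIM+R*np.array([np.cos(phi),np.sin(phi)]); yaw=bestyaw([*p,.2],phi)
    r.reach([*p,.20],q(yaw)); s=st("over")
    if s["grip_width"]<.015: return False
    z=.055+.008+.032
    hit=r.move_straight([*p,z],speed=.1,max_force=15); s=st(f"in hit={hit}")
    command_gripper(.036); st("open"); r.move_straight([*p,.20],speed=.2); return True
E
python3 - <<'E'
from h import *
# key from the first pictures
for nm in("top","scene"):
    C=cloud(nm,np.load(nm+"0.npy")); sel=(C[...,2]>.085)&(C[...,2]<.11)&(np.hypot(C[...,0]-TIM[0],C[...,1]-TIM[1])<.035)
    xy=C[sel][:,:2]; w,V=np.linalg.eigh(np.cov(xy.T)); print(nm,sel.sum(),xy.mean(0).round(4),np.degrees(np.arctan2(V[1,1],V[0,1])),cv2.minAreaRect((xy*1000).astype(np.float32)))
if pick(.627,.1447,.7):
    print(drop(0))
im,d=shot("top","t1"); 
for k in knobs(im,d): print(*k)
E
```

```text
top 90 [ 0.5633 -0.1363] 140.208802289949 ((563.8375854492188, -137.35186767578125), (10.123141288757324, 40.0895881652832), 49.91065216064453)
scene 142 [ 0.5684 -0.1349] 139.6800892681958 ((567.016357421875, -136.43222045898438), (11.626579284667969, 39.5742073059082), 49.427974700927734)
down t 4.45 p [0.6276 0.1448 0.0329] w 0.0503 F [-0.7 -1.   0.2]
closed t 4.83 p [0.6276 0.1447 0.0331] w 0.0213 F [-1.2 -0.1  6.3]
up t 5.82 p [0.6263 0.1446 0.1985] w 0.0215 F [-0.8 -0.2 -1. ]
over t 7.45 p [ 0.5793 -0.2975  0.2   ] w 0.0212 F [-0.2  0.7 -0.4]
in hit=False t 8.65 p [ 0.5791 -0.2989  0.0955] w 0.0212 F [-0.4 -0.1 -0.5]
open t 8.94 p [ 0.5789 -0.2988  0.0953] w 0.0359 F [ 0.3 -0.   1. ]
True
[0.5683 0.2235] [0.5696 0.2235 0.02  ] [255. 231.] 152
[0.5647 0.3467] [0.5661 0.3468 0.0197] [204. 233.] 161
[0.4562 0.3973] [0.457  0.398  0.0201] [182. 279.] 168
```

View pics/t1.png

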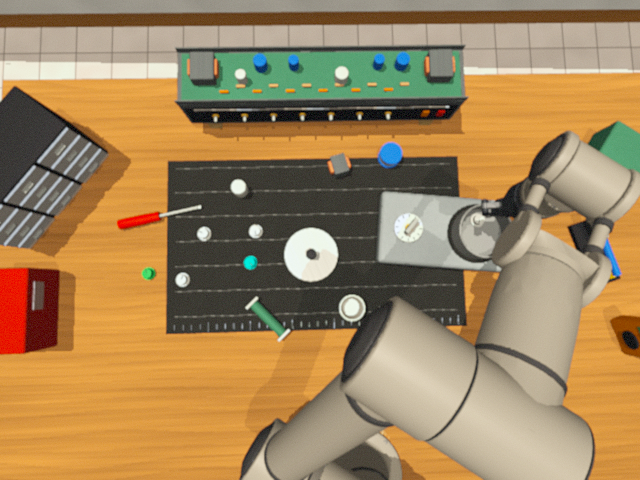

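Knob 1 is in the bowl, at top (480,220), and the other three haven't moved, at (255,231), (204,233) and (182,279). I'll continue, taking a new picture before each pick.

```bash
python3 - <<'E'
from h import *
for i,phi in enumerate((np.pi,np.pi/2,-np.pi/2)):
    im,d=shot("top",f"t2_{i}"); ks=knobs(im,d)
    print([k[1] for k in ks])
    if not ks: break
    p=(ks[0][0]+ks[0][1][:2])/2+np.array([.0018,.0012])
    print("target",p)
    if not pick(p[0],p[1],np.pi/2 if i==1 else .3): print("MISS"); break
    if not drop(phi): print("LOST"); break
im,d=shot("top","t3",(370,160,560,300),4); 
for k in knobs(im,d): print(*k)
shot("scene","s3")
E
```

```text
[array([0.5699, 0.2235, 0.0199]), array([0.5662, 0.3469, 0.0194]), array([0.4572, 0.3977, 0.0201])]
target [0.5709 0.2247]
down t 13.12 p [0.5715 0.2248 0.0328] w 0.0495 F [ 0.6 -0.2  0.2]
closed t 13.5 p [0.5714 0.2248 0.033 ] w 0.021 F [-1.3 -0.7  6.4]
up t 14.49 p [0.5702 0.2245 0.1986] w 0.021 F [ 0.6  0.6 -0.6]
over t 16.39 p [ 0.5193 -0.2977  0.2   ] w 0.0213 F [ 0.6 -0.1 -0.3]
in hit=False t 17.59 p [ 0.519  -0.2989  0.0955] w 0.0213 F [-0.7 -0.5 -0.4]
open t 17.88 p [ 0.5189 -0.2988  0.0953] w 0.036 F [-0.9  0.8 -0. ]
[array([0.5663, 0.3471, 0.0196]), array([0.4573, 0.3978, 0.0195])]
target [0.5673 0.3481]
down t 22.43 p [0.5679 0.3484 0.033 ] w 0.0501 F [ 0.3  0.4 -1.3]
closed t 22.81 p [0.5678 0.3484 0.0331] w 0.0214 F [0.1 0.1 5.7]
up t 23.8 p [0.5666 0.3478 0.1984] w 0.0211 F [ 0.6  0.6 -1.2]
over t 26.01 p [ 0.5493 -0.2678  0.2   ] w 0.0213 F [ 0.5  0.5 -0.2]
in hit=False t 27.21 p [ 0.5491 -0.2688  0.0954] w 0.0209 F [-0.2 -0.   0.3]
open t 27.5 p [ 0.5489 -0.2688  0.0953] w 0.0362 F [-1.  -0.3 -0. ]
[array([0.4574, 0.3979, 0.0204])]
target [0.4587 0.3988]
down t 32.13 p [0.4592 0.3991 0.0328] w 0.0498 F [-0.1  0.6  1.1]
closed t 32.51 p [0.4591 0.3991 0.0331] w 0.0214 F [-1.3  0.   5.9]
up t 33.5 p [0.4581 0.3984 0.1987] w 0.0213 F [-0.5 -0.6 -0.8]
over t 36.09 p [ 0.5493 -0.3278  0.2   ] w 0.0214 F [ 0.3  0.7 -1. ]
in hit=False t 37.29 p [ 0.5491 -0.329   0.0956] w 0.0215 F [-0.4  0.2 -0.3]
open t 37.58 p [ 0.5488 -0.3289  0.0954] w 0.036 F [-2.   0.2  0.4]
```

View pics/t3.png

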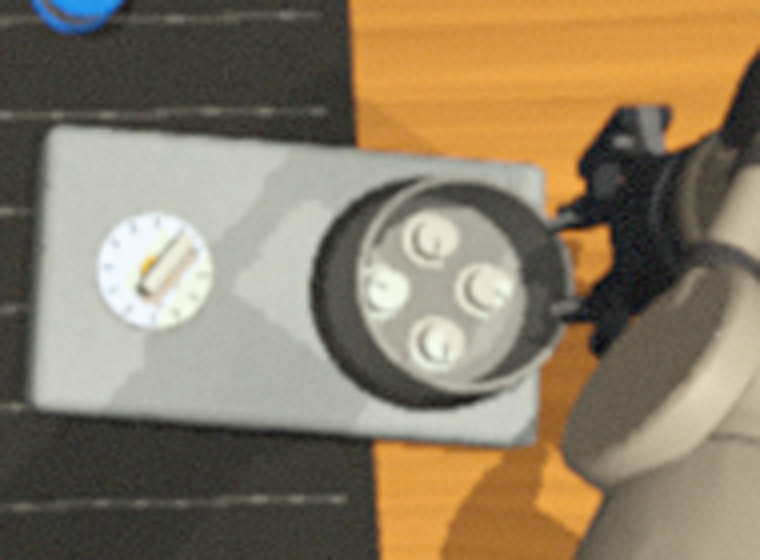

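View pics/s3.png

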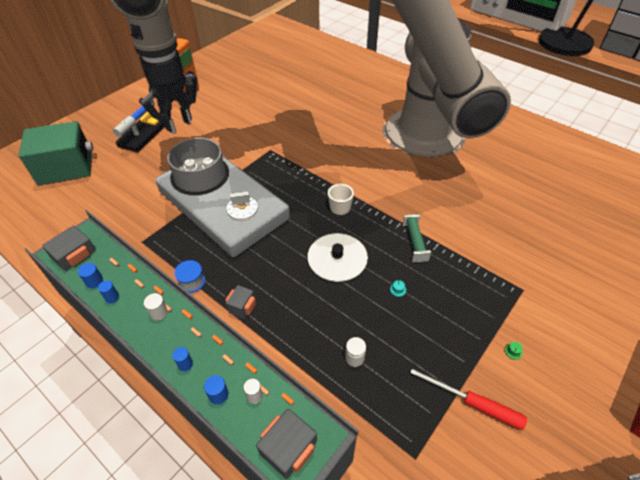

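All four knobs stand upright in the bowl, centred on crop (433,291), and the bench has no bare knobs left. The knobs were released at known robot positions, so I'll use them to check the camera against the robot frame. Then I'll refine the rim and lid positions.

```bash
python3 - <<'E'
from h import *
print("knob centroid by top cam", onz("top",370+433.3/4,160+291/4,.073), "robot (.549,-.2988)")
for nm in ("top","scene"):
    im,d=optics.get_image(nm); cv2.imwrite(f"pics/{nm}4.png",im[...,::-1]); C=cloud(nm,d)
    z=C[...,2]; sel=(z>.109)&(z<.121)&(np.hypot(C[...,0]-.549,C[...,1]+.2988)<.072)&(np.hypot(C[...,0]-.549,C[...,1]+.2988)>.048)
    xy=C[sel][:,:2]; ce,R=circ(xy)
    for _ in range(4):
        rr=np.abs(np.hypot(*(xy-ce).T)-R); ce,R=circ(xy[rr<.004])
    a=np.degrees(np.arctan2(*(xy-ce).T[::-1])); print(nm,"rim",sel.sum(),ce.round(4),R,np.histogram(a,8,(-180,180))[0])
    s=(z>.06)&(z<.085)&(np.hypot(C[...,0]-.549,C[...,1]+.2988)<.052); s&=(C[...,2]>.068)
    print(" knobs z",np.percentile(z[s],[50,98]).round(3), "centroid of top pts",[ (C[s&(np.hypot(C[...,0]-.549-.03*np.cos(f),C[...,1]+.2988-.03*np.sin(f))<.018)][:,:2].mean(0)).round(4).tolist() for f in np.arange(4)*np.pi/2])
    m=white(im); n,l,st_,c=cv2.connectedComponentsWithStats(m); i=np.argmax([ (l[240:285,280:370]==k).sum() for k in range(1,n)])+1
    cs,_=cv2.findContours((l==i).astype(np.uint8),0,1); k=max(cs,key=len)[:,0]; print(" lid",*circ(np.array([onz(nm,*p,.013)[:2] for p in k])))
    s=(z>.033)&(z<.05)&(np.hypot(C[...,0]-.51,C[...,1]-.091)<.03); print(" pull",s.sum(),C[s].mean(0).round(4))
E
```

```text
knob centroid by top cam [ 0.54536885 -0.29680395  0.073     ] robot (.549,-.2988)
top rim 362 [ 0.5473 -0.2989] 0.05868218543663422 [39 36 50 48 42 46 51 50]
 knobs z [0.075 0.079] centroid of top pts [[0.5777, -0.2989], [0.548, -0.2684], [0.5175, -0.2992], [0.5475, -0.3281]]
 lid [0.50917601 0.09131492] 0.06411583724918611
 pull 94 [0.5097 0.0905 0.0419]
scene rim 394 [ 0.5509 -0.2978] 0.05874077816150533 [53 61 52 33 58 62 43 32]
 knobs z [0.075 0.078] centroid of top pts [[nan, nan], [nan, nan], [0.5221, -0.2976], [0.5526, -0.3262]]
 lid [0.51126833 0.09162782] 0.06386043480739817
 pull 113 [0.5144 0.0926 0.0413]<stdin>:11: RuntimeWarning: Mean of empty slice.
  ret = um.true_divide(
```

```bash
python3 - <<'E'
from h import *
x,y=.5105,.0914
yaw=bestyaw([x,y,.15],0); command_gripper(.06)
r.reach([x,y,.20],q(yaw)); r.move_straight([x,y,.0455],speed=.1,max_force=15); s=st("down"); z0=s["eef_pos"][2]
command_gripper(0,110); s=st("closed"); g=s["eef_pos"]
r.move_straight([x,y,.12],speed=.06); st("lift"); r.move_straight([x,y,.26],speed=.12); st("up")
yaw2=bestyaw([*RIM,.2],0)
r.reach([*RIM,.26],q(yaw2)); st("over"); r.move_straight([*RIM,.190],speed=.08); st("hover"); print("g",g,yaw,yaw2)
shot("scene","s5",(120,60,360,240),3); shot("top","t5")
E
```

```text
down t 42.07 p [0.5109 0.0914 0.046 ] w 0.0602 F [-0.1 -0.1  0.7]
closed t 42.5 p [0.5107 0.0914 0.0463] w 0.0229 F [-2.2  0.7  6.8]
lift t 43.89 p [0.5102 0.0914 0.1196] w 0.0226 F [-0.3  0.7 -2.4]
up t 45.21 p [0.5101 0.0914 0.2592] w 0.0227 F [ 0.1 -0.  -1.7]
over t 47.34 p [ 0.549  -0.2982  0.2599] w 0.0224 F [ 0.7  0.5 -1.3]
hover t 48.37 p [ 0.5491 -0.2989  0.1907] w 0.0227 F [ 0.5 -0.4 -2.3]
g [0.51070681 0.09140486 0.04628266] 3.141592653589793 0
```

View pics/s5.png

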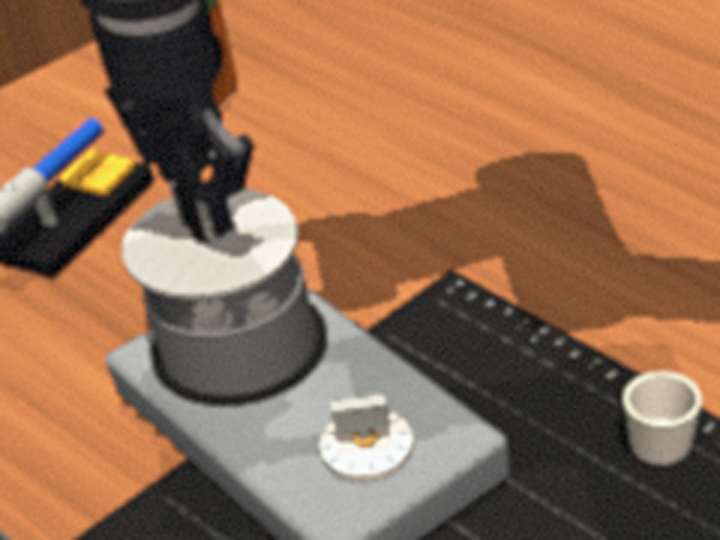

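View pics/t5.png

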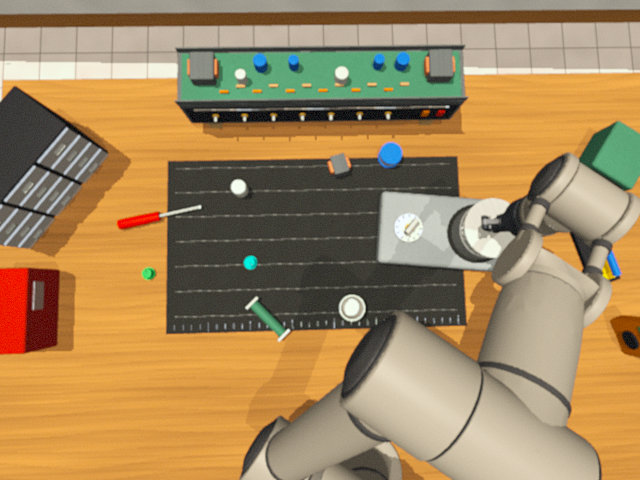

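The lid is in hand and looks level, with its plate around crop (212,245), 3-4 cm above the bowl. I'll fit its centre and tilt from depth in the scene view, where the rim read (.5509,-.2978), and then lower it.

```bash
cat >> h.py <<'E'
def lidfit(nm,z0,c0=(.55,-.2985)):
    im,d=optics.get_image(nm); C=cloud(nm,d)
    sel=(np.abs(C[...,2]-z0)<.006)&(np.hypot(C[...,0]-c0[0],C[...,1]-c0[1])<.08)&(white(im,70,90)>0)
    X=C[sel]; A=np.c_[X[:,:2]-np.array(c0),np.ones(len(X))]; pl=np.linalg.lstsq(A,X[:,2],rcond=None)[0]
    n,l,s,_=cv2.connectedComponentsWithStats(sel.astype(np.uint8)); i=1+np.argmax(s[1:,4])
    cs,_=cv2.findContours((l==i).astype(np.uint8),0,1); k=max(cs,key=len)[:,0]
    k=cv2.convexHull(k)[:,0]
    w=np.array([onz(nm,*p,z0)[:2] for p in k]); ce,R=circ(w); rr=np.abs(np.hypot(*(w-ce).T)-R)
    ce,R=circ(w[rr<.004]); print(nm,"lid c",ce.round(4),"R",R.round(4),"plane tilt",pl[:2].round(3),"z",pl[2].round(4),len(X)); 
E
python3 - <<'E'
from h import *
lidfit("scene",.1574); lidfit("top",.1574)
E
```

```text
scene lid c [ 0.5525 -0.2969] R 0.0644 plane tilt [-0.001 -0.006] z 0.1579 1372
top lid c [ 0.5481 -0.2984] R 0.0632 plane tilt [ 0.002 -0.001] z 0.1576 1717
```

```bash
python3 - <<'E'
from h import *
p=RIM+np.array([-.0009,-.0005])
s=st(); 
r.move_straight([*p,.165],speed=.05)
hit=r.move_straight([*p,.151],speed=.02,max_force=8); s=st(f"hit={hit}")
print("lid origin z est",s["eef_pos"][2]-.0463)
shot("scene","s6",(120,60,360,240),3)
lidfit("scene",.121); 
E
```

```text
t 48.57 p [ 0.549  -0.2988  0.1906] w 0.0224 F [ 0.1  0.1 -2.5]
hit=True t 49.77 p [ 0.5479 -0.2992  0.1543] w 0.0229 F [-0.5  1.   5.4]
lid origin z est 0.1080326057385064
scene lid c [ 0.5512 -0.2969] R 0.0643 plane tilt [-0.003 -0.006] z 0.1213 1337
```

View pics/s6.png

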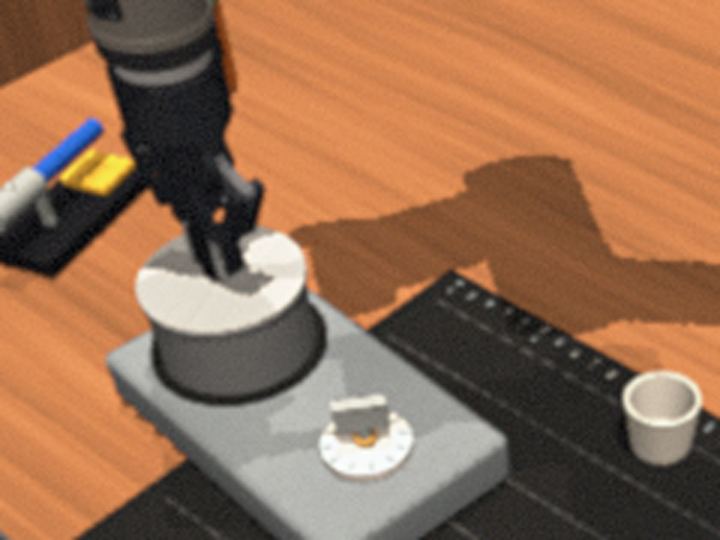

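The lid's boss is in the mouth and its origin is at about 0.108, which is seated. Next I'll release it, check it and measure the key.

```bash
cat >> h.py <<'E'
def keyfit():
    for nm in("top","scene"):
        im,d=optics.get_image(nm); C=cloud(nm,d); sel=(C[...,2]>.088)&(C[...,2]<.11)&(np.hypot(C[...,0]-TIM[0],C[...,1]-TIM[1])<.035)
        if sel.sum()<20: print(nm,"no key"); continue
        xy=C[sel][:,:2]; w,V=np.linalg.eigh(np.cov(xy.T)); print(nm,"key",sel.sum(),xy.mean(0).round(4),"ang",np.degrees(np.arctan2(V[1,1],V[0,1]))%180)
E
python3 - <<'E'
from h import *
command_gripper(.04); s=st("open"); p=s["eef_pos"]
r.move_straight([p[0],p[1],.26],speed=.08); st("up")
r.reach([TIM[0],TIM[1],.26],q(-np.radians(40))); st()
r.reach([TIM[0]-.15,TIM[1]+.2,.26],q(0)); st()
lidfit("scene",.121); lidfit("top",.121); keyfit()
shot("top","t7",(370,160,560,300),4)
for y in np.radians([-130,-40,50,140,200,-220]):
    j=r.solve_ik([*TIM,.093],q(y)); print(round(np.degrees(y)),None if j is None else np.round(j,2))
E
```

```text
open t 50.17 p [ 0.5472 -0.2987  0.1529] w 0.0401 F [-0.7 -0.2  0.1]
up t 51.66 p [ 0.5471 -0.2986  0.2593] w 0.0399 F [-0.8 -0.2  0.1]
 t 52.57 p [ 0.5628 -0.1367  0.2599] w 0.04 F [-0.1 -0.4 -0.1]
 t 53.55 p [0.414  0.063  0.2603] w 0.0405 F [0.7 0.1 0.6]
scene lid c [ 0.5507 -0.2975] R 0.0647 plane tilt [-0.002 -0.005] z 0.1214 1489
top lid c [ 0.5469 -0.2996] R 0.0637 plane tilt [-0.002 -0.001] z 0.1214 2421
top key 86 [ 0.5632 -0.1364] ang 139.59851002270523
scene key 130 [ 0.5684 -0.1349] ang 139.3298308636057
-130 [-0.37  0.61  1.57 -0.    0.96 -2.81]
-40 [-0.37  0.61  1.57 -0.    0.96  1.9 ]
50 [-0.37  0.61  1.57 -0.    0.96  0.33]
140 [-0.37  0.61  1.57  0.    0.96 -1.24]
200 [-0.37  0.61  1.57  0.    0.96 -2.29]
-220 [-0.37  0.61  1.57  0.    0.96 -1.24]
```

View pics/t7.png

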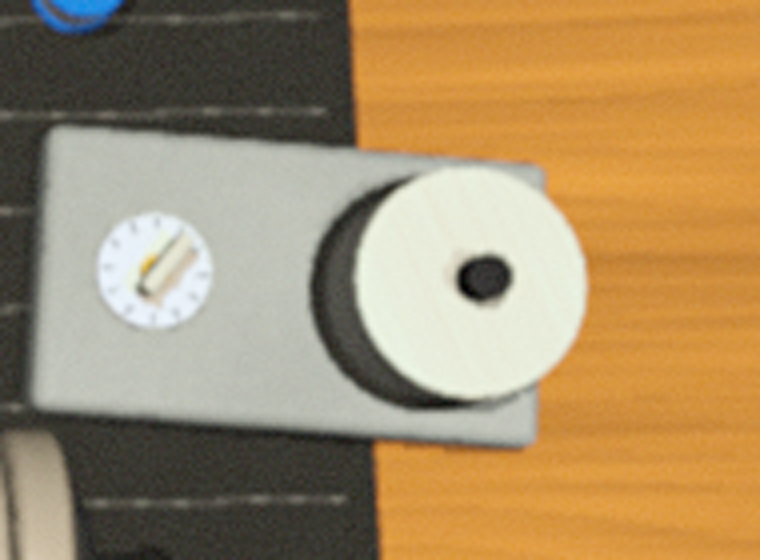

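The lid is seated: it's level, its height reads 0.1214 (nominal 0.121), and it's centred on the rim within about 1 mm in each view. The key blade lies at 139.5°, at crop (165,267). Now the first turn.

```bash
cat >> h.py <<'E'
KEY=np.array([.5642,-.1364])
def turn(j6start_yaw,total,step,tqmax):
    command_gripper(.045); r.reach([*KEY,.2],q(j6start_yaw))
    hit=r.move_straight([*KEY,.0925],speed=.08,max_force=12); st(f"at key hit={hit}")
    command_gripper(0,90); s=st("gripped"); j=np.array(r.solve_ik([*KEY,.0925],q(j6start_yaw))); 
    s=r.read_state(); j0=np.array(s["joint_positions"]); jt=j0.copy(); jt[5]=j[5]; done=0; t0=s["torque"][2]; stop=False
    while done<total-1e-6:
        d=min(step,total-done); jt[5]+=d; done+=d; r.movej(jt); s=r.read_state()
        print(f"{done:.2f} lag {jt[5]-s['joint_positions'][5]:.3f} tq {s['torque'].round(2)} F {s['contact_force'].round(1)} w {s['grip_width']:.4f} t {s['time_s']:.1f}",flush=True)
        if abs(s["torque"][2]-t0)>tqmax or np.abs(s["contact_force"]).max()>45: stop=True; print("STOP"); break
    return stop,done,jt
def letgo():
    p=r.read_state()["eef_pos"]; command_gripper(.045); r.move_straight([p[0],p[1],.2],speed=.12); st("off")
E
python3 - <<'E'
from h import *
print(turn(np.radians(139.5),1.5,.25,3)[:2])
letgo(); r.reach([TIM[0]-.15,TIM[1]+.2,.26],q(0)); keyfit(); lidfit("top",.121)
E
```

```text
at key hit=False t 57.88 p [ 0.5645 -0.1365  0.0931] w 0.0447 F [0.5 0.4 0.3]
gripped t 58.29 p [ 0.5646 -0.1361  0.093 ] w 0.0088 F [0.1 2.4 3.9]
0.25 lag 0.004 tq [ 0.25 -0.02 -0.1 ] F [0.7 1.3 1.4] w 0.0090 t 58.6
0.50 lag 0.006 tq [ 0.31 -0.14 -0.1 ] F [2.1 2.5 1.2] w 0.0084 t 59.0
0.75 lag 0.007 tq [ 0.41 -0.26 -0.05] F [2.6 1.3 1.2] w 0.0088 t 59.3
1.00 lag 0.007 tq [ 0.51 -0.33 -0.09] F [2.7 3.7 0.5] w 0.0090 t 59.7
1.25 lag 0.007 tq [ 0.57 -0.52 -0.07] F [4.7 3.2 0.5] w 0.0089 t 60.0
1.50 lag 0.006 tq [ 0.61 -0.6  -0.05] F [3.9 3.7 0.1] w 0.0085 t 60.4
(False, 1.5)
off t 61.88 p [ 0.5645 -0.1359  0.1992] w 0.0451 F [-1.1  0.4 -0.4]
top key 95 [ 0.5636 -0.1365] ang 52.816843430248845
scene key 79 [ 0.5694 -0.1333] ang 53.94563860718397
top lid c [ 0.5497 -0.3005] R 0.0639 plane tilt [ 0.001 -0.003] z 0.1214 2432
```

```bash
python3 - <<'E'
from h import *
print(turn(np.radians(53.4-180),1.6,.2,3)[:2])
letgo(); r.reach([TIM[0]-.15,TIM[1]+.2,.26],q(0)); keyfit(); lidfit("top",.121); lidfit("scene",.121); shot("top","t8",(370,160,560,300),4)
E
```

```text
at key hit=False t 68.56 p [ 0.5645 -0.1365  0.0931] w 0.0449 F [ 0.4  0.2 -0.6]
gripped t 68.97 p [ 0.5646 -0.1366  0.093 ] w 0.0089 F [ 1.  -0.7  3.4]
0.20 lag 0.004 tq [-0.01  0.09 -0.06] F [-0.3 -0.1  1.5] w 0.0086 t 69.3
0.40 lag 0.006 tq [ 0.05  0.12 -0.06] F [-0.1  0.   3.3] w 0.0088 t 69.6
0.60 lag 0.007 tq [ 0.26  0.13 -0.02] F [-1.   1.3  3.5] w 0.0089 t 69.9
0.80 lag 0.008 tq [ 0.4   0.21 -0.07] F [-0.6  2.1  3.2] w 0.0085 t 70.2
1.00 lag 0.008 tq [ 0.58  0.26 -0.08] F [-1.7  3.1  3.9] w 0.0087 t 70.5
1.20 lag 0.008 tq [ 0.85  0.25 -0.07] F [-1.1  5.2  4. ] w 0.0088 t 70.8
1.40 lag 0.006 tq [ 0.96  0.19 -0.06] F [-0.8  6.   4.7] w 0.0087 t 71.1
1.60 lag 0.006 tq [ 0.97  0.19 -0.06] F [-1.3  5.5  4.4] w 0.0087 t 71.4
(False, 1.5999999999999999)
off t 72.92 p [ 0.5641 -0.136   0.1992] w 0.0452 F [-0.5  0.3 -0.4]
top key 88 [ 0.5635 -0.1367] ang 142.83185410383987
scene key 128 [ 0.5682 -0.1349] ang 141.44468612431115
top lid c [ 0.5497 -0.3004] R 0.0639 plane tilt [ 0. -0.] z 0.1214 2431
scene lid c [ 0.554  -0.2986] R 0.0651 plane tilt [-0.002 -0.007] z 0.1214 1495
```

View pics/t8.png

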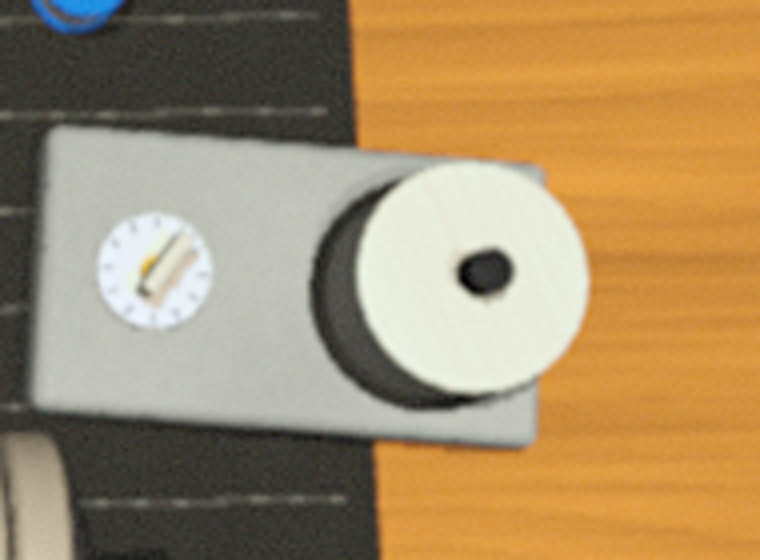

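The lid has been nudged about 3 mm in +x since it was placed. It's still level, its boss is in the mouth, and it's within the 7 mm tolerance. The key has turned about 3.09 rad so far (now at 142°). The last turn goes in small steps until it reaches the stop.

```bash
python3 - <<'E'
from h import *
a,b,jt=turn(np.radians(142.2),.9,.1,1.0); print(a,b)
if not a:
    for i in range(14):
        jt[5]+=.05; r.movej(jt); s=r.read_state(); lag=jt[5]-s['joint_positions'][5]
        print(f"{b+.05*(i+1):.2f} lag {lag:.3f} tq {s['torque'].round(2)} F {s['contact_force'].round(1)} w {s['grip_width']:.4f} tau6 {s['tau'][5]:.2f}",flush=True)
        if lag>.02 or abs(s['torque'][2])>1.0: print("STOP"); break
st()
E
```

```text
at key hit=False t 79.66 p [ 0.5645 -0.1365  0.0931] w 0.0451 F [-0.3  0.1  0.6]
gripped t 80.08 p [ 0.5646 -0.1362  0.093 ] w 0.009 F [0.8 2.7 3.2]
0.10 lag 0.002 tq [ 0.17  0.01 -0.01] F [0.8 1.  1.2] w 0.0086 t 80.3
0.20 lag 0.004 tq [ 0.23 -0.07 -0.06] F [1.  1.5 1.5] w 0.0082 t 80.6
0.30 lag 0.005 tq [ 0.27 -0.05 -0.05] F [1.2 2.8 1.2] w 0.0090 t 80.8
0.40 lag 0.005 tq [ 0.4  -0.1  -0.05] F [0.  2.6 1. ] w 0.0085 t 81.1
0.50 lag 0.006 tq [ 0.46 -0.14 -0.02] F [1.4 2.4 0.9] w 0.0089 t 81.3
0.60 lag 0.006 tq [ 0.48 -0.17 -0.  ] F [2.2 3.  0.3] w 0.0088 t 81.6
0.70 lag 0.006 tq [ 0.64 -0.31 -0.05] F [2.1 3.7 1. ] w 0.0089 t 81.8
0.80 lag 0.006 tq [ 0.72 -0.37 -0.03] F [2.2 4.  0.7] w 0.0087 t 82.1
0.90 lag 0.005 tq [ 0.68 -0.44 -0.02] F [3.3 3.5 0.6] w 0.0086 t 82.3
False 0.8999999999999999
0.95 lag 0.005 tq [ 0.62 -0.39 -0.02] F [3.5 4.1 0.7] w 0.0088 tau6 0.07
1.00 lag 0.005 tq [ 0.72 -0.45 -0.01] F [ 3.4  4.1 -0.1] w 0.0087 tau6 0.07
1.05 lag 0.007 tq [ 0.75 -0.47  1.15] F [ 3.   3.2 -0.2] w 0.0087 tau6 1.18
STOP
 t 83.08 p [ 0.5648 -0.136   0.0931] w 0.0087 F [ 3.   3.2 -0.2]
```

It reached the stop after about 4.12 rad in all, against the 4.09 predicted from the starting angle. I'll hold briefly, release, back off and check.

```bash
python3 - <<'E'
from h import *
r.hold(.4); letgo(); r.reach([TIM[0]-.15,TIM[1]+.2,.26],q(0)); keyfit(); lidfit("top",.121); lidfit("scene",.121); shot("top","t9"); shot("scene","s9"); st()
E
```

```text
off t 84.96 p [ 0.5644 -0.1359  0.1992] w 0.045 F [-0.6  1.1 -0.2]
top key 88 [ 0.5634 -0.1363] ang 86.12621870212199
scene key 105 [ 0.5687 -0.134 ] ang 86.09858789022584
top lid c [ 0.5497 -0.3005] R 0.0639 plane tilt [ 0. -0.] z 0.1213 2441
scene lid c [ 0.5539 -0.2986] R 0.0651 plane tilt [-0.002 -0.007] z 0.1214 1494
 t 86.82 p [0.4129 0.0635 0.2599] w 0.0446 F [ 0.2 -0.8 -0.4]
```

View pics/s9.png

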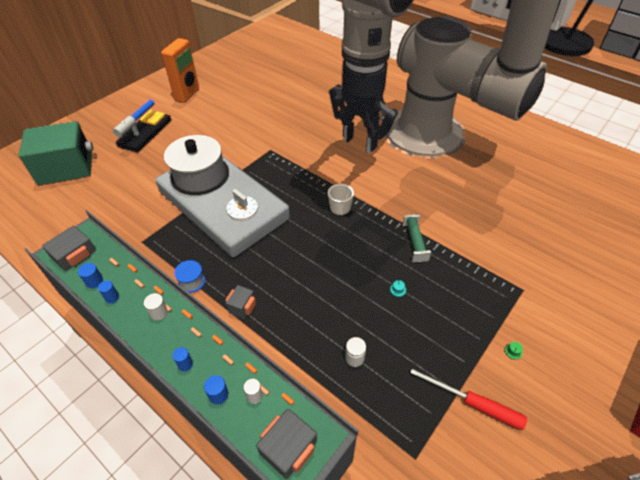

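View pics/t9.png

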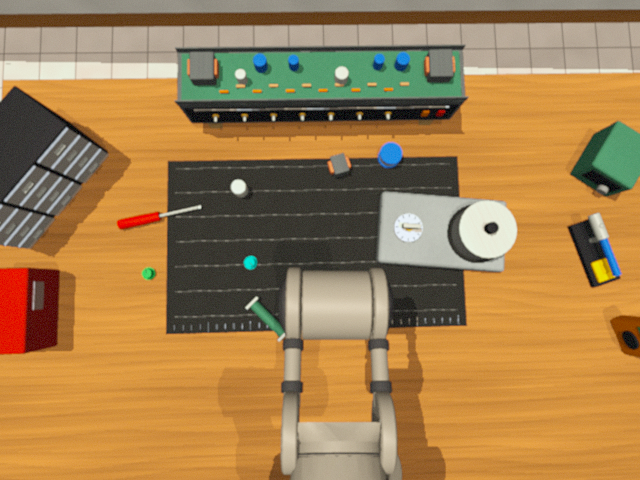

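The lid is seated at top (487,230), the key is at 86° and holding, and no bystander has moved. The key has turned 4.07 rad from a start of about 0.61, so it reads about 4.68. I'm handing the job in.

```bash
python3 -c "
from h import *
r.finish_job(); st('done')"
```

```text
the job is handed in; nothing more can be done
the job is handed in; nothing more can be done
```

I put all four loose aluminium knobs in the bowl, set the lid on it, and wound the timer clockwise to its stop in three turns. I handed the job in at about 87 s; it reports no verdict.

**Last checks:**
- **Knobs:** the picture taken just before the lid went on showed all four standing upright in the bowl, with no bare knobs left on the bench.
- **Lid:** it sits level, with the plate top at 121.4 mm (121 mm expected). Tilt measured 0.007 rad or less.
- **Key:** I felt the stop, and the blade angle gives about 4.68 rad against the needed 4.45. That figure assumes the key's zero lies along the polisher's x axis. Total travel measured by camera (4.07 rad) and by the wrist joint (about 4.12 rad) roughly agree.
- **Bystanders:** the pictures show none of them moved, and I left the turquoise and green look-alikes alone.

**Disagreements:** the lid shifted about 3 mm after I placed it, during the first winding turn, probably the announced knock. It stayed seated and within the 7 mm limit, so I left it. The two cameras differed by 3 to 5 mm in x, which I corrected using the knobs' known release positions.

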